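Swap a spent battery pack for the charged one at the service counter

TASK

First put the spent battery pack that stands loose on the counter into the empty charger, fully home so that both its side catches spring out and latch, and let go of it. Then pinch the two side catches of the charged pack in the other charger, lift it straight out with the catches pinched, and finish while holding it still and upright in the air, catches still pinched, about a hand's breadth clear above the chargers. Leave the other things on the counter where they are.

Things in the scene. Friction and masses are not known exactly. Their poses are not given: they have to be found in the camera images.
- pack_spent: Spent battery pack, standing loose on the counter. Black block, 60 (x) by 40 (y) by 90 mm tall, 0.18 to 0.37 kg, origin at the centre of its underside, z up, same turned half round. On its +y and -y faces a ribbed grey catch button, 24 wide by 20 mm high, centred 66 mm above the underside, 6 mm proud: 52 mm over both, 42 mm when both are pinched in.
- pack_charged: Charged battery pack, latched upright in a charger at the start; same make as the spent one. Black block, 60 (x) by 40 (y) by 90 mm tall, 0.18 to 0.37 kg, origin at the centre of its underside, z up, same turned half round. On its +y and -y faces a ribbed grey catch button, 24 wide by 20 mm high, centred 66 mm above the underside, 6 mm proud: 52 mm over both, 42 mm when both are pinched in.
- charger_empty: Empty charger. Grey, fixed to the counter, base 120 (x) by 90 (y) by 6 mm, origin at the centre of its underside, z up. Upright bay in its middle, 65 (x) by 43 mm (y) inside, floor 6 mm up; walls to 34 mm, then a mouth flared to about 71 by 49 mm, 41 mm up. A pack sits in it x along x, either way round, its underside 6 mm up.
- charger_full: Charger that holds the charged pack at the start. Grey, fixed to the counter, base 120 (x) by 90 (y) by 6 mm, origin at the centre of its underside, z up. Upright bay in its middle, 65 (x) by 43 mm (y) inside, floor 6 mm up; walls to 34 mm, then a mouth flared to about 71 by 49 mm, 41 mm up. The seated pack's buttons are centred 72 mm up.
- pack_spent_left (a joint): sprung catch on the spent pack's +y face: 0 = out, 0.005 m = fully in, 4 to 5 N. Button and tooth move in as one; the tooth (20 mm wide, 8 to 16 mm above the pack's underside, 4.5 mm proud, sloped below) hooks under the bay's lip and clears it from about 0.0035 m on
- pack_spent_right (a joint): sprung catch on the spent pack's -y face: 0 = out, 0.005 m = fully in, 4 to 5 N. Button and tooth move in as one; the tooth (20 mm wide, 8 to 16 mm above the pack's underside, 4.5 mm proud, sloped below) hooks under the bay's lip and clears it from about 0.0035 m on
- pack_charged_left (a joint): sprung catch on the charged pack's +y face: 0 = out, 0.005 m = fully in, 4 to 5 N. Button and tooth move in as one; the tooth (20 mm wide, 8 to 16 mm above the pack's underside, 4.5 mm proud, sloped below) hooks under the bay's lip and clears it from about 0.0035 m on
- pack_charged_right (a joint): sprung catch on the charged pack's -y face: 0 = out, 0.005 m = fully in, 4 to 5 N. Button and tooth move in as one; the tooth (20 mm wide, 8 to 16 mm above the pack's underside, 4.5 mm proud, sloped below) hooks under the bay's lip and clears it from about 0.0035 m on
- sanitizer: bystander: whitish translucent bottle with white cap, 60 mm across, 150 mm tall; origin centre of its underside
- tape_measure: bystander: yellow tape measure standing on its edge, 65 by 35 by 60 mm; origin centre of its underside
- bolt_bin: bystander: open blue plastic bin with bolts, 110 by 100 by 74 mm; origin centre of its underside
There are look-alikes about, which are no part of the job. Leave any purple look-alike of the charger_empty alone.

How it is judged:
By the outcome, as a careful person would: the job done as asked, in the order asked, and still so for the second after the job is handed in, while the arm keeps its last pose, push and grip.
It also fails if it takes over 58 s, if anything falls off the work surface, if the arm or the gripper's body presses on something with over 40 N, if the wrist force passes 120 N, or if a joint passes its speed limit or range.

ROBOT

A 6-joint arm with a two-finger parallel gripper is mounted at the origin on the work surface. World frame = base frame: x ahead of the robot, y to its left, z up, the work surface at z = 0. Lengths are in m, angles in rad, forces in N, time in s.
With the tool pointing down it reaches from about 0.35 to 0.725 m from the base axis. Payload 4.3 kg.
Tool frame: the origin (TCP) lies on the centre line of the jaws, within the pads' length; the fingertips stand 11 mm ahead of it and the grasp point (between the pads) lies 8 mm behind it; z points along the fingers, y is the line along which they close (so a half turn about z gives the same grasp; the last joint's range is limited). The gripper opens to 85 mm and grips with 20 to 120 N. Pads are 22 mm wide; open, the fingers measure 114 mm over their backs; the gripper's body (76 mm by 85 mm) begins 54 mm behind the grasp point. The pads swing forward as they close: fully open they stand 13 mm farther back than shut.
Start: joints at [-1.23, 0.377, 0.081, 1.274, 0, 1.46], TCP at [0.251, -0.518, 0.242] pointing down, gripper open.
Joint ranges: [-2.72, 2.72], [-0.84, 1.66], [-1.02, 1.22], [-1.77, 2.12], [-1.37, 1.28], [-3.14, 3.14]. Speed limits (rad/s): [2.57, 2.57, 3.14, 3.14, 3.14, 3.14].

INTERFACE

Orientations are given as a rotation vector (axis times angle).
In Python, from cell import r gives the robot as it stands. The module is installed in compiled form; this text tells all that it offers.
- The arm moves only by the shell command python3 -m handwheel 'ROWS' [FORCE]. ROWS is JSON, a list of rows, each a list of 5 numbers: the closure, from 0 (fully open) to 1 (shut), then the shift along the world's x, y, z in cm, then the turn about the world's z in degrees. In form: [[hand, tx, ty, tz, twist], ...]. A call has 1 to 5 rows; each row shifts and turns the commanded pose from where the row before left it; what a row does not reach is not made up. A row lasts 1/8 s, in which the tool goes at most 62.5 mm and 10.7 degrees, less where a joint would pass 70% of its speed; a pose out of reach is approached as far as the arm can. A call is refused whole if a number of a shift passes 6.25 or a number of a turn 10.7, either way. A call with a gripper value outside its range is refused whole. The fingers move at their own pace and stop on an object; FORCE is the grip in N (left out, the last holds). Time passes only in rows, so rows that do not move let the fingers close. It gives the time, the measured TCP pose, the force and the opening at its end, in the units of the state.
- r.read_state(): the state, without advancing time (a new reading comes with each control period).
- r.camera(name): name is "scene" or "top" or "wrist"; returns a dict with "frame" (384x512x3 uint8, blue, green, red), "depth" (384x512 float32, m along the optical axis (not along the pixel's ray), 0 where there is no reading), "fx", "fy", "cx", "cy" (pixels), "position" and "orientation" of the camera in the world. Camera axes: x right, y down, z forward; pixel columns grow to the right and rows downward; lengths in m; the calibration is good to about 2 mm. A picture is of the moment at which its call begins.
- r.job_done(): hands the job in, once; it reports no verdict.
The state is a dict: "t": time; "q": joint angles; "qvel": joint speeds; "joint_efforts": joint torques, N m; "eef_pos": TCP position; "eef_rot": TCP orientation; "ft_force": force on the tool from outside, world axes, zero at the start; "ft_torque": the same for the moment, N m; "opening": finger opening in m.
Only numpy, scipy, OpenCV 4.12 (cv2) and the standard library are available. Lean on these libraries where they do the work, as an engineer would, in place of code of your own. Each camera call takes 0.05 s, during which the arm holds its last target. There are 200 camera calls.

## Working session

There is one attempt and no reset: what is moved stays moved. The work goes in short steps, Python scripts to look and compute and a shell command to move; the robot and the scene stay as the last step left them, time stands still between calls to the robot, and variables do not carry over. Pictures are saved under pics/ and viewed, on a budget of 10 in all, crops included, one or two more only if the job needs it, and the job is handed in when it is done.

```bash
mkdir -p pics
cat > h.py <<'E'
import numpy as np, cv2
from cell import r
from scipy.spatial.transform import Rotation as R
def rot(o):
    o=np.array(o,float)
    if o.shape==(3,3): return o
    return (R.from_rotvec(o) if o.size==3 else R.from_quat(o)).as_matrix()
def cloud(c):
    d=c["depth"]; v,u=np.mgrid[:d.shape[0],:d.shape[1]]
    P=np.stack([(u-c["cx"])/c["fx"]*d,(v-c["cy"])/c["fy"]*d,d],-1)
    W=P@rot(c["orientation"]).T+np.array(c["position"]); W[d==0]=np.nan
    return W
E
python3 - <<'E'
from h import *
import pickle
for n in ["top","scene"]:
    c=r.camera(n); pickle.dump(c,open(n+".pkl","wb")); cv2.imwrite(f"pics/{n}0.png",c["frame"]); print(n,c["position"],c["orientation"],c["fx"])
print(r.read_state())
E
```

```text
top [0.53368938 0.00548285 0.94518329] [-2.17269932  2.20270897 -0.10030187] 377.32485525451466
scene [1.17419076 0.34981178 0.87006923] [-1.33837195 -2.37060381  0.80625111] 398.1547426013155
{'t': 0.1, 'q': array([-1.23029132e+00,  3.78013106e-01,  7.97695570e-02,  1.27442463e+00,
        6.75601627e-06,  1.46049529e+00]), 'qvel': array([ 0.00022435, -0.00126799,  0.0032018 , -0.00143149, -0.00022469,
        0.00111683]), 'joint_efforts': array([ 1.16238913e-03, -4.64694071e+01,  2.70582658e+01,  1.19887968e-02,
       -9.14757311e-05,  4.32279705e-07]), 'eef_pos': array([ 0.2503359 , -0.51700651,  0.24144502]), 'eef_rot': array([-3.06031008e+00, -7.01727695e-01,  3.26951510e-04]), 'ft_force': array([-0.01758612,  0.16584913,  1.16012003]), 'ft_torque': array([ 0.0141842 , -0.02277872, -0.00742786]), 'opening': 0.08512981864402269}
```

View pics/top0.png

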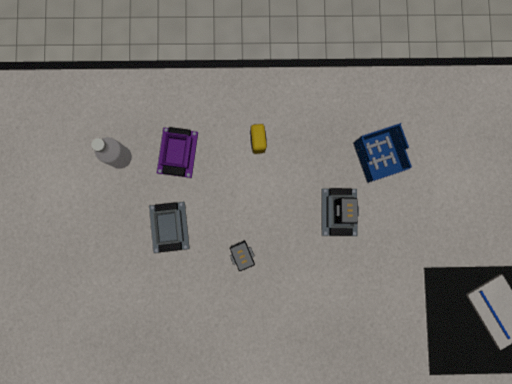

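View pics/scene0.png

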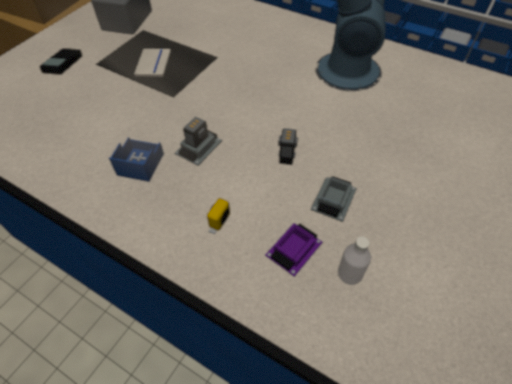

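The top view shows the spent pack at (242,256), the grey empty charger at (169,227) and the charged pack in its charger at (340,211). The purple look-alike at (178,152) is to be left alone. The bin, tape and bottle stand at (383,153), (259,138) and (108,150). Next I measure and take one enlarged crop.

Run:
```python
from h import *
import pickle
c=pickle.load(open("top.pkl","rb")); W=cloud(c); f=c["frame"]
def rect(name,box,z0,z1):
    u0,v0,u1,v1=box; w=W[v0:v1,u0:u1].reshape(-1,3); m=(w[:,2]>z0)&(w[:,2]<z1); p=w[m]
    if len(p)<4: print(name,len(p));return
    (x,y),(a,b),t=cv2.minAreaRect(p[:,:2].astype(np.float32))
    print(name,len(p),"c",np.round([x,y],4),"size",np.round([a,b],4),"ang",round(t,1),"zmed",round(np.median(p[:,2]),4))
rect("spent top",(215,230,275,285),.08,.1)
rect("spent all",(215,230,275,285),.02,.1)
rect("empty base",(140,190,200,265),.003,.012)
rect("empty rim",(140,190,200,265),.03,.05)
rect("empty all",(140,190,200,265),.004,.05)
rect("full top",(305,175,375,250),.085,.11)
rect("full rim",(305,175,375,250),.03,.05)
rect("full all<.05",(305,175,375,250),.004,.05)
rect("table",(60,300,200,380),-.02,.02)
crops=[cv2.resize(f[v:v+80,u:u+80],(400,400),interpolation=cv2.INTER_CUBIC) for u,v in((129,187),(202,216))]
s=pickle.load(open("scene.pkl","rb"))["frame"]
cr2=[cv2.resize(s[v:v+64,u:u+128],(400,200),interpolation=cv2.INTER_CUBIC) for u,v in((160,105),(250,115))]
cv2.imwrite("pics/crop.png",np.vstack([np.hstack(crops),np.hstack(cr2)]))
```

```text
spent top 467 c [0.4693 0.0118] size [0.0597 0.0399] ang 22.5 zmed 0.0895
spent all 544 c [0.4696 0.0119] size [0.0605 0.0528] ang 22.5 zmed 0.0889
empty base 899 c [0.5383 0.1901] size [0.1842 0.146 ] ang 0.4 zmed 0.0057
empty rim 459 c [0.5377 0.1927] size [0.0783 0.0686] ang 5.4 zmed 0.0363
empty all 1651 c [0.5357 0.1906] size [0.1732 0.1254] ang 0.8 zmed 0.0195
full top 460 c [ 0.5695 -0.2329] size [0.0417 0.0579] ang 87.8 zmed 0.0951
full rim 357 c [ 0.5972 -0.2437] size [0.0894 0.1543] ang 67.8 zmed 0.037
full all<.05 1175 c [ 0.5746 -0.2407] size [0.1604 0.1792] ang 88.1 zmed 0.0215
table 11160 c [0.267  0.2884] size [0.343  0.1898] ang 88.8 zmed -0.0001
```

View pics/crop.png

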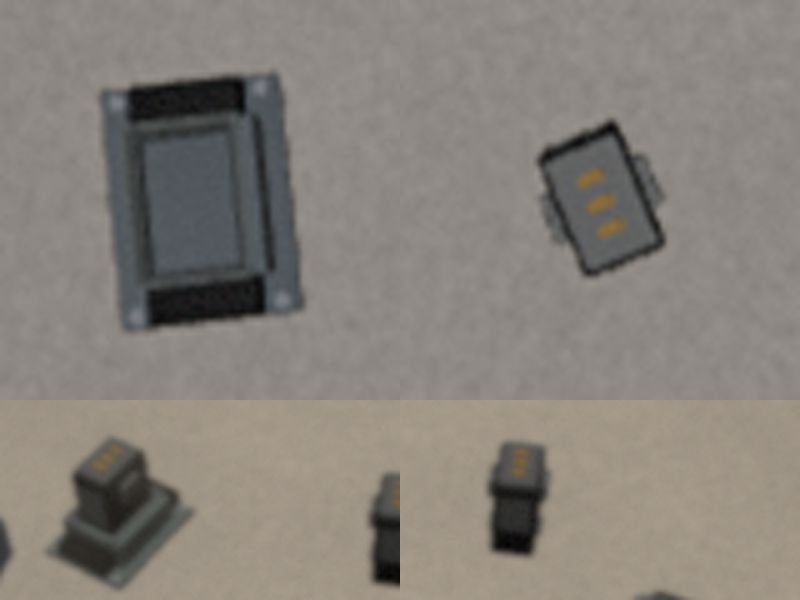

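The crop confirms the open grey charger (centre about (169,227)) and the loose pack with its two side buttons (242,256). The purple one is excluded by its colour. Move over the spent pack.

```bash
python3 -m handwheel '[[0,2.19,5.29,0,-0.6],[0,2.19,5.29,0,-0.6],[0,2.19,5.29,0,-0.6],[0,2.19,5.29,0,-0.6],[0,2.19,5.29,0,-0.6]]' 40; python3 -m handwheel '[[0,2.19,5.29,0,-0.3],[0,2.19,5.29,0,0],[0,2.19,5.29,0,0],[0,2.19,5.29,0,0],[0,2.19,5.29,0,0]]'; python3 -m handwheel '[[0,0,0,0,0],[0,0,0,0,0]]'
cat >> h.py <<'E'
def st():
    s=r.read_state(); M=rot(s["eef_rot"]); y=M[:,1]
    print("t",round(s["t"],2),"pos",np.round(s["eef_pos"],4),"yaw(y-90)",round((np.degrees(np.arctan2(y[1],y[0]))-90+90)%180-90,2),"tilt",round(M[2,2],5),"F",np.round(s["ft_force"],1),"T",np.round(s["ft_torque"],2),"open",round(s["opening"],4),"q",np.round(s["q"],2))
    return s
E
python3 - <<'E'
from h import *
st(); c=r.camera("wrist"); W=cloud(c); cv2.imwrite("pics/w1.png",c["frame"])
m=(W[...,2]>.082)&(W[...,2]<.097); p=W[m]
p=p[np.linalg.norm(p[:,:2]-[.4695,.0118],axis=1)<.06]
print(len(p),cv2.minAreaRect(p[:,:2].astype(np.float32)),p[:,2].mean())
E
```

```text
t: 0.72
eef_pos: [0.3602, -0.2512, 0.242]
eef_rot: [-3.079, -0.62, 0.0]
ft_force: [0.6, -0.9, -0.2]
opening: 0.0855
t: 1.35
eef_pos: [0.4697, 0.0133, 0.2421]
eef_rot: [3.081, 0.614, -0.0]
ft_force: [-0.4, -1.2, 0.2]
opening: 0.0855
t: 1.6
eef_pos: [0.469, 0.0113, 0.2419]
eef_rot: [3.081, 0.615, -0.002]
ft_force: [0.8, 0.2, -0.6]
opening: 0.0855
t 1.6 pos [0.469  0.0113 0.2419] yaw(y-90) 22.57 tilt -1.0 F [ 0.8  0.2 -0.6] T [-0.04  0.05  0.02] open 0.0855 q [-0.11  0.16 -0.21  1.2  -0.    2.64]
2349 ((0.46998903155326843, 0.01119125448167324), (0.05946973338723183, 0.04000575467944145), 21.644451141357422) 0.08913825844920233
```

View pics/w1.png

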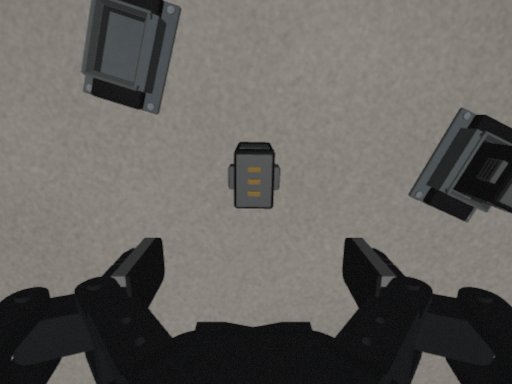

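The wrist view shows the pack at (254,178), the empty charger's bay at (125,45) and the full charger at (490,165). With this hand orientation q6 would pass its limit at the charger, so I turn the hand half round (+179.5°) first.

```bash
python3 -m handwheel '[[0,0,0,0,10.5],[0,0,0,0,10.5],[0,0,0,0,10.5],[0,0,0,0,10.5],[0,0,0,0,10.5]]'; python3 -m handwheel '[[0,0,0,0,10.5],[0,0,0,0,10.5],[0,0,0,0,10.5],[0,0,0,0,10.5],[0,0,0,0,10.5]]'; python3 -m handwheel '[[0,0,0,0,10.5],[0,0,0,0,10.5],[0,0,0,0,10.5],[0,0,0,0,10.5],[0,0,0,0,10.5]]'; python3 -m handwheel '[[0,0.05,0,0,10.5],[0,0,0,-2,10.5],[0,0,0,-2,0.5],[0,0,0,0,0],[0,0,0,0,0]]'
python3 - <<'E'
from h import *
st(); c=r.camera("wrist"); W=cloud(c)
m=(W[...,2]>.082)&(W[...,2]<.097); p=W[m]
p=p[np.linalg.norm(p[:,:2]-[.4695,.0118],axis=1)<.06]
print(len(p),cv2.minAreaRect(p[:,:2].astype(np.float32)),p[:,2].mean())
E
```

```text
t: 2.28
eef_pos: [0.469, 0.0097, 0.2423]
eef_rot: [2.489, 1.916, -0.001]
ft_force: [-0.3, 0.2, 0.2]
opening: 0.0852
t: 2.9
eef_pos: [0.469, 0.0096, 0.2423]
eef_rot: [-1.385, -2.82, 0.0]
ft_force: [-0.3, -0.3, 0.1]
opening: 0.0849
t: 3.52
eef_pos: [0.469, 0.0096, 0.2423]
eef_rot: [0.005, -3.141, 0.0]
ft_force: [-0.2, 0.7, -0.2]
opening: 0.0852
t: 4.15
eef_pos: [0.4701, 0.0105, 0.203]
eef_rot: [-0.584, 3.086, -0.0]
ft_force: [1.1, 0.2, 0.7]
opening: 0.0854
t 4.15 pos [0.4701 0.0105 0.203 ] yaw(y-90) 21.42 tilt -1.0 F [1.1 0.2 0.7] T [ 0.    0.01 -0.01] open 0.0854 q [-0.11  0.18 -0.29  1.1  -0.   -0.49]
3056 ((0.4695858955383301, 0.011924158781766891), (0.059578023850917816, 0.03995925560593605), 21.7864933013916) 0.08911900973275436
```

```bash
python3 -m handwheel '[[0,0,0.1,-5,0.3],[0,0,0,-5,0],[0,0,0,-3,0],[0,0,0,-1.6,0],[0,0,0,0,0]]'; python3 -m handwheel '[[0.3,0,0,0,0],[0.5,0,0,0,0],[0.7,0,0,0,0],[0.7,0,0,0,0],[0.7,0,0,0,0]]' 40
python3 - <<'E'
from h import *
st(); cv2.imwrite("pics/w2.png",r.camera("wrist")["frame"])
E
```

```text
t: 4.82
eef_pos: [0.4696, 0.0123, 0.056]
eef_rot: [0.594, -3.083, -0.001]
ft_force: [0.3, -0.4, 0.6]
opening: 0.0854
t: 5.45
eef_pos: [0.4721, 0.0118, 0.0581]
eef_rot: [-0.594, 3.081, -0.003]
ft_force: [-0.1, -1.7, 6.7]
opening: 0.0393
t 5.45 pos [0.4721 0.0118 0.0581] yaw(y-90) 21.82 tilt -0.99999 F [-0.1 -1.7  6.7] T [-0.23  0.08 -0.02] open 0.0393 q [-0.11  0.32 -0.52  0.73 -0.   -0.49]
```

View pics/w2.png

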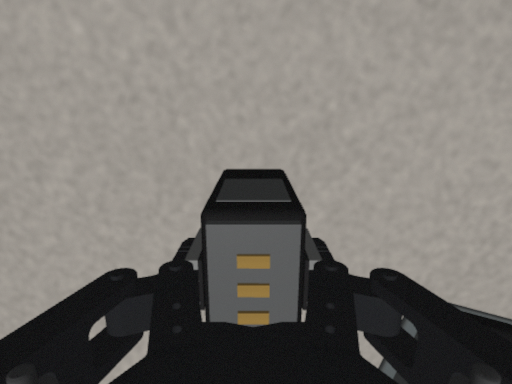

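The view shows the pads closed on the pack's sides around (190,290) and (330,290). The opening reads 39.3 mm against 42 mm expected for pinched catches. I lift it a bit and check from the scene camera.

```bash
python3 -m handwheel '[[0.7,0,0,1,0],[0.7,0,0,3,0],[0.7,0,0,4,0],[0.7,0,0,4,0],[0.7,0,0,0,0]]' 40
python3 - <<'E'
from h import *
s=st(); c=r.camera("scene"); p=s["eef_pos"]; R_=rot(c["orientation"])
q=R_.T@(p-c["position"]); u=int(c["fx"]*q[0]/q[2]+c["cx"]); v=int(c["fy"]*q[1]/q[2]+c["cy"]); print(u,v)
cv2.imwrite("pics/s2.png",cv2.resize(c["frame"][v-40:v+35,u-50:u+50],(800,600),interpolation=cv2.INTER_CUBIC))
c=r.camera("wrist"); W=cloud(c)
w=W.reshape(-1,3); d=np.linalg.norm(w[:,:2]-p[:2],axis=1); g=(d<.03)&(w[:,2]<p[2]+.05)&(w[:,2]>p[2]+.01)
print("top-tcp",np.median(w[g,2])-p[2], g.sum(),"expected .032-.034")
E
```

```text
t: 6.12
eef_pos: [0.4723, 0.0123, 0.1798]
eef_rot: [-0.594, 3.079, -0.003]
ft_force: [0.4, 0.0, -2.4]
opening: 0.0399
t 6.12 pos [0.4723 0.0123 0.1798] yaw(y-90) 21.84 tilt -0.99998 F [ 0.4  0.  -2.4] T [ 0.04 -0.05 -0.05] open 0.0399 q [-0.11  0.2  -0.33  1.04  0.   -0.49]
289 110
top-tcp 0.029896715834056786 11913 expected .032-.034
```

View pics/s2.png

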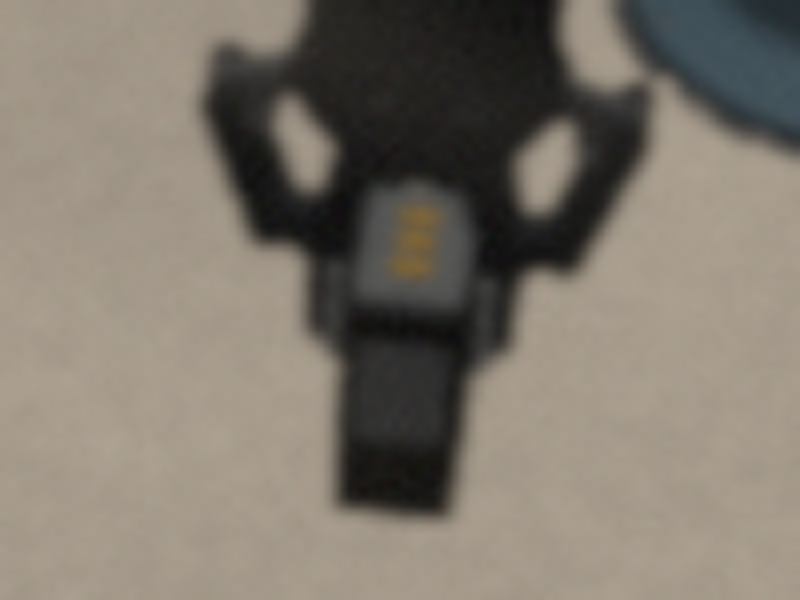

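The scene crop shows the pack held upright between the pads, with nothing dragging; the wrist depth gives its underside 60 mm below the TCP. Now I work out the charger's centre and yaw.

Run:
```python
from h import *
import pickle
c=pickle.load(open("top.pkl","rb")); W=cloud(c); Rm=rot(c["orientation"])
def ray(u,v,z):
    d=Rm@np.array([(u-c["cx"])/c["fx"],(v-c["cy"])/c["fy"],1]); P=np.array(c["position"]); return (P+d*(z-P[2])/d[2])[:2]
# base corners typed from crop (5x, offset 129,187)
K=np.array([[103,90],[277,73],[302,308],[124,329]])/5+[129-.4,187-.4]
B=np.array([ray(u,v,.006) for u,v in K]); print("base",np.round(B,4),B.mean(0))
print("sides",[round(np.linalg.norm(B[i]-B[(i+1)%4]),4) for i in range(4)], "yaw",np.degrees(np.arctan2(*((B[0]+B[1]-B[2]-B[3])[::-1]))))
# bay floor: points z<.012 well inside rim
w=W[190:265,140:200].reshape(-1,3); ctr=np.array([.5377,.1927]); a=np.radians(5.4)
L=(w[:,:2]-ctr)@np.array([[np.cos(a),-np.sin(a)],[np.sin(a),np.cos(a)]])
g=w[:,2]>.0345
print("rim local ext x",np.percentile(L[g,0],[1,99]),"y",np.percentile(L[g,1],[1,99]), "zmax",w[:,2].max())
g=(w[:,2]<.010)&(np.abs(L[:,0])<.033)&(np.abs(L[:,1])<.026)
print("floor local x",np.percentile(L[g,0],[1,99]),"y",np.percentile(L[g,1],[1,99]))
s=st(); p=s["eef_pos"]; cw=r.camera("wrist"); w=cloud(cw).reshape(-1,3)
a=np.radians(21.84); L=(w-p)@np.array([[np.cos(a),-np.sin(a),0],[np.sin(a),np.cos(a),0],[0,0,1]])
g=(np.abs(L[:,0])<.05)&(np.abs(L[:,1])<.03)&(L[:,2]<.034)&(L[:,2]>.026); print("pack top in tool: x",np.percentile(L[g,0],[.5,99.5]),"y",np.percentile(L[g,1],[.5,99.5]))
for lo,hi in((-.035,-.02),(-.02,0),(0,.02),(.02,.035)):
    k=g&(L[:,0]>lo)&(L[:,0]<hi); print(lo,k.sum(),L[k,2].mean() if k.any() else None)
```

```text
base [[0.5943 0.2401]
 [0.6016 0.1538]
 [0.4853 0.1416]
 [0.4763 0.2291]] [0.53937738 0.19116552]
sides [np.float64(0.0866), np.float64(0.117), np.float64(0.0879), np.float64(0.1185)] yaw 5.669527177457496
rim local ext x [-0.03888713  0.03885954] y [-0.03372687  0.0325679 ] zmax nan
floor local x [-0.03183814  0.03178732] y [-0.01639449  0.02498759]
t 6.22 pos [0.4698 0.0125 0.1763] yaw(y-90) 21.83 tilt -1.0 F [ 0.5  0.2 -2. ] T [-0.02 -0.06 -0.02] open 0.0395 q [-0.11  0.2  -0.34  1.03  0.   -0.49]
pack top in tool: x [-0.03129356  0.01429028] y [-0.02391328  0.025123  ]
-0.035 3504 0.03013473717915405
-0.02 5444 0.03143188065292453
0 3075 0.031375484604851796
0.02 0 None
```

```bash
python3 -m handwheel '[[0.7,1.4,3.6,0,-4],[0.7,1.4,3.6,0,-4],[0.7,1.4,3.6,0,-4],[0.7,1.4,3.6,0,-4],[0.7,1.4,3.6,0,-0.3]]' ; python3 -m handwheel '[[0.7,0,0,-2,0],[0.7,0,0,-1.6,0],[0.7,0,0,0,0],[0.7,0,0,0,0]]'
python3 - <<'E'
from h import *
s=st(); p=s["eef_pos"]; c=r.camera("wrist"); W=cloud(c); np.save("w3.npy",W); cv2.imwrite("pics/w3.png",c["frame"])
w=W.reshape(-1,3); ctr=np.array([.5385,.192]); a=np.radians(5.5)
L=(w[:,:2]-ctr)@np.array([[np.cos(a),-np.sin(a)],[np.sin(a),np.cos(a)]])
ok=(np.abs(L)<.08).all(1)
for n,lo,hi in(("base",.003,.010),("rim",.036,.046)):
    g=ok&(w[:,2]>lo)&(w[:,2]<hi); print(n,g.sum(),np.percentile(L[g],[.5,99.5],axis=0).round(4).tolist())
g=ok&(w[:,2]>p[2]+.026)&(w[:,2]<p[2]+.034); print("pack",np.percentile(L[g],[.5,99.5],axis=0).round(4).tolist())
E
```

```text
t: 6.9
eef_pos: [0.5389, 0.1933, 0.174]
eef_rot: [0.151, -3.134, 0.001]
ft_force: [-0.4, 0.2, -1.7]
opening: 0.0394
t: 7.4
eef_pos: [0.5395, 0.1922, 0.1398]
eef_rot: [0.151, -3.136, 0.0]
ft_force: [0.0, 0.2, -2.1]
opening: 0.0395
t 7.4 pos [0.5395 0.1922 0.1398] yaw(y-90) 5.52 tilt -1.0 F [ 0.   0.2 -2.1] T [ 0.04 -0.08  0.04] open 0.0395 q [ 0.23  0.42 -0.12  1.03  0.    0.14]
base 2371 [[-0.0597, -0.0442], [0.0117, 0.0453]]
rim 753 [[-0.0387, -0.0277], [-0.0155, 0.0287]]
pack [[-0.0304, -0.0278], [0.0152, 0.0288]]
```

View pics/w3.png

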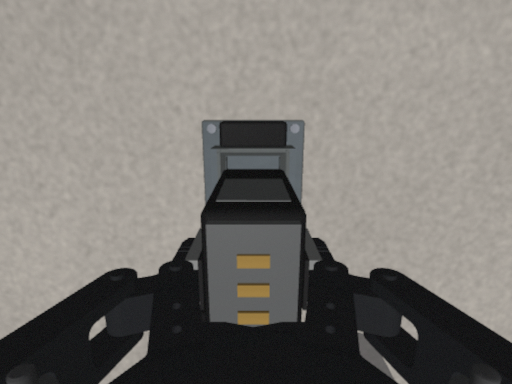

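The view shows the pack centred at column 253 over the charger base (columns 203–304), aligned to within 1 mm. I lower it.

```bash
python3 -m handwheel '[[0.7,0,0,-2,0],[0.7,0,0,-2,0],[0.7,0,0,-1,0],[0.7,0,0,-1,0],[0.7,0,0,0,0]]'; python3 -m handwheel '[[0.7,0,0,-0.5,0],[0.7,0,0,-0.5,0],[0.7,0,0,-0.3,0],[0.7,0,0,-0.2,0],[0.7,0,0,0,0]]'
```

```text
t: 8.07
eef_pos: [0.5397, 0.1923, 0.08]
eef_rot: [0.151, -3.137, 0.0]
ft_force: [0.0, 0.1, -2.2]
opening: 0.0398
t: 8.7
eef_pos: [0.5399, 0.1924, 0.0652]
eef_rot: [0.151, -3.138, -0.0]
ft_force: [-0.5, -0.0, -1.7]
opening: 0.0398
```

No resistance so far, so I press on until the floor is felt.

```bash
python3 -m handwheel '[[0.7,0,0,-0.2,0],[0.7,0,0,0,0]]'; python3 -m handwheel '[[0.7,0,0,-0.2,0],[0.7,0,0,0,0]]'
```

```text
t: 8.95
eef_pos: [0.5403, 0.1925, 0.0642]
eef_rot: [-0.152, 3.137, 0.0]
ft_force: [-2.4, 0.3, 4.0]
opening: 0.0397
t: 9.2
eef_pos: [0.5403, 0.1926, 0.0641]
eef_rot: [-0.152, 3.136, 0.0]
ft_force: [-7.0, -2.4, 17.7]
opening: 0.0397
```

The floor is felt at TCP 0.064, which matches a seated underside. Release, rise a little, and check.

```bash
python3 -m handwheel '[[0.6,0,0,0,0],[0.4,0,0,0,0],[0.2,0,0,0,0],[0,0,0,0,0],[0,0,0,0,0]]'; python3 -m handwheel '[[0,0,0,3,0],[0,0,0,5,0],[0,0,0,5,0],[0,0,0,0,0],[0,0,0,0,0]]'
python3 - <<'E'
from h import *
s=st(); c=r.camera("wrist"); W=cloud(c); w=W.reshape(-1,3); ctr=np.array([.5388,.1925]); a=np.radians(5.5)
L=(w[:,:2]-ctr)@np.array([[np.cos(a),-np.sin(a)],[np.sin(a),np.cos(a)]])
ok=(np.abs(L)<.05).all(1)
g=ok&(w[:,2]>.085)&(w[:,2]<.11); print("top",g.sum(),w[g,2].mean(),np.percentile(L[g],[.5,99.5],axis=0).round(4).tolist())
for lo,hi in((-.03,-.01),(-.01,.01),(.01,.03)):
    k=g&(L[:,0]>lo)&(L[:,0]<hi); print(lo,w[k,2].mean())
g=ok&(w[:,2]>.064)&(w[:,2]<.083)&(np.abs(L[:,0])<.015)&(np.abs(L[:,1])<.035); print("buttons y",g.sum(),np.percentile(L[g,1],[1,99]) if g.any() else "")
cv2.imwrite("pics/w4.png",c["frame"])
E
```

```text
t: 9.82
eef_pos: [0.54, 0.1924, 0.0611]
eef_rot: [0.151, -3.138, -0.0]
ft_force: [0.0, -0.4, -0.4]
opening: 0.0856
t: 10.45
eef_pos: [0.54, 0.1924, 0.1909]
eef_rot: [0.152, -3.138, -0.0]
ft_force: [-0.4, -1.7, 0.3]
opening: 0.0853
t 10.45 pos [0.54   0.1924 0.1909] yaw(y-90) 5.53 tilt -1.0 F [-0.4 -1.7  0.3] T [-0.05  0.05  0.04] open 0.0853 q [ 0.23  0.39 -0.03  1.15  0.    0.14]
top 3516 0.09510672323893604 [[-0.0299, -0.0191], [0.0286, 0.0204]]
-0.03 0.09448482552950127
-0.01 0.09564424239827368
0.01 0.09536794429993202
buttons y 374 [-0.02529448  0.02721329]
```

View pics/w4.png

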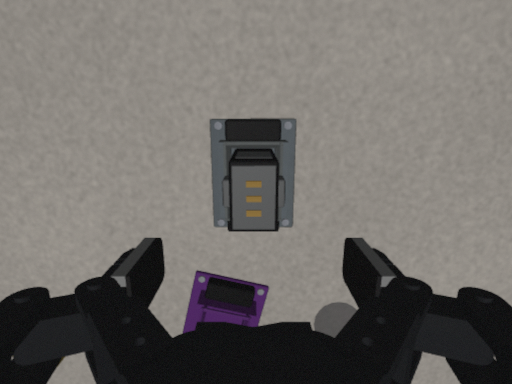

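The pack stands home in the grey charger at (254,195). Its top is at 0.095 m, the same as the charged one, and the buttons are back out to 52 mm overall. On to the charged pack.

```bash
python3 -m handwheel '[[0,0.37,-5.3,0,-2],[0,0.37,-5.3,0,-2],[0,0.37,-5.3,0,-2],[0,0.37,-5.3,0,-1.7],[0,0.37,-5.3,0,0]]'; python3 -m handwheel '[[0,0.37,-5.3,0,0],[0,0.37,-5.3,0,0],[0,0.37,-5.4,0,0],[0,0,0,0,0],[0,0,0,0,0]]'
python3 - <<'E'
from h import *
st(); c=r.camera("wrist"); w=cloud(c).reshape(-1,3)
p=w[(w[:,2]>.088)&(w[:,2]<.102)]; p=p[np.linalg.norm(p[:,:2]-[.5695,-.2329],axis=1)<.06]
print(len(p),cv2.minAreaRect(p[:,:2].astype(np.float32)),p[:,2].mean())
E
```

```text
t: 11.12
eef_pos: [0.5572, -0.074, 0.1893]
eef_rot: [-0.06, -3.138, -0.002]
ft_force: [0.8, 0.0, 0.4]
opening: 0.0854
t: 11.75
eef_pos: [0.5686, -0.2318, 0.1896]
eef_rot: [-0.06, -3.138, -0.004]
ft_force: [0.4, 1.0, 0.4]
opening: 0.0853
t 11.75 pos [ 0.5686 -0.2318  0.1896] yaw(y-90) -2.19 tilt -0.99999 F [0.4 1.  0.4] T [ 0.03  0.01 -0.  ] open 0.0853 q [-0.49  0.48  0.1   1.2   0.   -0.45]
3538 ((0.5695064067840576, -0.2327481061220169), (0.04004799947142601, 0.059728238731622696), 88.64299774169922) 0.09511642619610326
```

```bash
python3 -m handwheel '[[0,0.1,-0.1,-5,0.4],[0,0,0,-4,0],[0,0,0,-2.5,0],[0,0,0,-1,0],[0,0,0,0,0]]'; python3 -m handwheel '[[0.3,0,0,0,0],[0.5,0,0,0,0],[0.7,0,0,0,0],[0.7,0,0,0,0],[0.7,0,0,0,0]]' 50
python3 -c "from h import *;st()"
```

```text
t: 12.42
eef_pos: [0.5704, -0.2324, 0.0661]
eef_rot: [-0.046, -3.14, -0.001]
ft_force: [0.0, 0.4, 0.7]
opening: 0.0855
t: 13.05
eef_pos: [0.5721, -0.2337, 0.0683]
eef_rot: [0.048, 3.138, -0.0]
ft_force: [-0.4, 2.9, 5.6]
opening: 0.0396
t 13.05 pos [ 0.5721 -0.2337  0.0683] yaw(y-90) -1.76 tilt -0.99999 F [-0.4  2.9  5.6] T [ 0.44 -0.03 -0.  ] open 0.0396 q [-0.49  0.56 -0.09  0.91  0.   -0.46]
```

Lift gently and watch the wrist force for a hooked catch.

```bash
python3 -m handwheel '[[0.7,0,0,0.3,0],[0.7,0,0,0.3,0],[0.7,0,0,0,0]]'; python3 -m handwheel '[[0.7,0,0,0.4,0],[0.7,0,0,0.4,0],[0.7,0,0,0,0]]'
```

```text
t: 13.42
eef_pos: [0.5704, -0.2336, 0.0722]
eef_rot: [-0.049, -3.141, -0.0]
ft_force: [-0.0, 0.8, -2.8]
opening: 0.0394
t: 13.8
eef_pos: [0.571, -0.2338, 0.0809]
eef_rot: [0.049, 3.14, -0.001]
ft_force: [1.2, 0.1, -3.2]
opening: 0.0397
```

Only the pack's weight shows, so the catches are free. Raise it straight up to about 9 cm clear.

```bash
python3 -m handwheel '[[0.7,0,0,1,0],[0.7,0,0,2,0],[0.7,0,0,2.5,0],[0.7,0,0,2.5,0],[0.7,0,0,2,0]]'; python3 -m handwheel '[[0.7,0,0,1.3,0],[0.7,0,0,0,0],[0.7,0,0,0,0],[0.7,0,0,0,0],[0.7,0,0,0,0]]'
python3 - <<'E'
from h import *
s=st(); p=s["eef_pos"]; cw=r.camera("wrist"); w=cloud(cw).reshape(-1,3)
L=w-p; g=(np.abs(L[:,0])<.04)&(np.abs(L[:,1])<.019)&(L[:,2]<.04)&(L[:,2]>.015)
print("top-tcp",np.median(L[g,2]),"underside z",np.median(w[g,2])-.09)
for lo,hi in((-.03,-.02),(-.02,-.01),(-.01,.0),(0,.01)):
    k=g&(L[:,0]>lo)&(L[:,0]<hi); print(lo,k.sum(),np.median(L[k,2]) if k.any() else None)
c=r.camera("scene"); R_=rot(c["orientation"]); q=R_.T@(p-c["position"]); u=int(c["fx"]*q[0]/q[2]+c["cx"]); v=int(c["fy"]*q[1]/q[2]+c["cy"])
a=cv2.resize(c["frame"][v-30:v+70,u-50:u+50],(400,400),interpolation=cv2.INTER_CUBIC)
b=cv2.resize(cw["frame"],(400,300)); b=np.vstack([b,np.zeros((100,400,3),np.uint8)])
cv2.imwrite("pics/s5.png",np.hstack([a,b])); t=r.camera("top"); w=cloud(t)[190:265,140:200].reshape(-1,3); k=(w[:,2]>.085)&(w[:,2]<.11); print("spent top",cv2.minAreaRect(w[k][:,:2].astype(np.float32)),w[k,2].mean())
E
```

```text
t: 14.42
eef_pos: [0.571, -0.2337, 0.1822]
eef_rot: [0.048, 3.14, -0.001]
ft_force: [0.3, 0.6, -3.4]
opening: 0.0396
t: 15.05
eef_pos: [0.5702, -0.2334, 0.1925]
eef_rot: [-0.049, -3.14, -0.001]
ft_force: [-0.3, 0.2, -4.1]
opening: 0.0394
t 15.05 pos [ 0.5702 -0.2334  0.1925] yaw(y-90) -1.77 tilt -1.0 F [-0.3  0.2 -4.1] T [-0.03  0.03 -0.03] open 0.0394 q [-0.49  0.48  0.11  1.2   0.   -0.46]
top-tcp 0.027654220765987836 underside z 0.1301659507725839
-0.03 2768 0.02746585302539735
-0.02 2273 0.027947845602939336
-0.01 2188 0.027845589322324463
0 2024 0.027756084127374445
spent top ((0.5377692580223083, 0.19280502200126648), (0.05973295867443085, 0.04000033065676689), 5.448702335357666) 0.09460989097415605
```

View pics/s5.png

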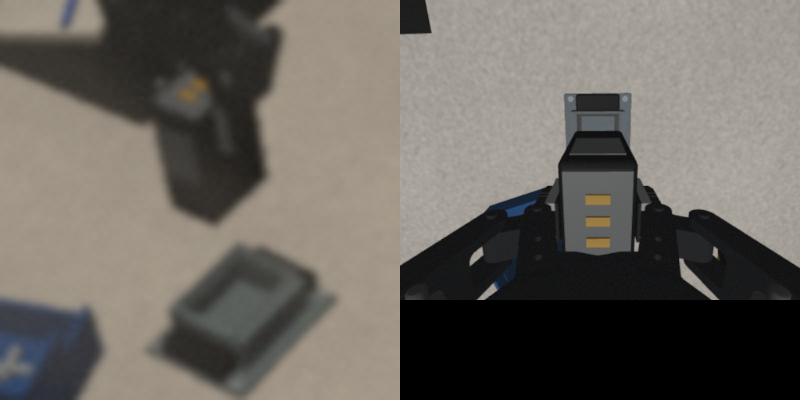

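The left half shows the pack hanging upright above the emptied grey charger (240,310). The right half shows it level in the pads. The underside is at 0.130 m, 89 mm above the charger's rim, and the arm is still. I hand the job in.

```bash
python3 -c "
from h import *
st(); print(r.job_done())"
```

```text
t 15.2 pos [ 0.5705 -0.2335  0.193 ] yaw(y-90) -1.77 tilt -1.0 F [-0.5 -0.2 -2.9] T [ 0.01  0.02 -0.  ] open 0.0396 q [-0.49  0.48  0.11  1.2   0.   -0.46]
the job is handed in; nothing more can be done
None
```

I seated the spent pack in the grey empty charger and let go of it. Then I pinched the charged pack's catches, lifted it straight out, and handed in at about 15 s, holding it still and upright.

- **Spent pack:** its top is at 0.095 m, the same as the charged pack when it was latched. The buttons are back out to about 52 mm overall. I did not do a pull test on the latch.
- **Charged pack:** it came out with only its own weight on the wrist (about 3 N), so the catches were clear of the lip. It hangs level, underside at 0.130 m, 89 mm above the charger rim.
- **One reading that disagreed:** the gripper opening showed 39.4–39.8 mm on both packs, not the 42 mm expected for pinched catches. I judged the catches pinched from the free lift and did not measure them directly.
- **Other items:** I never moved near the purple charger, sanitizer, tape measure or bolt bin, but I did not re-measure their positions.

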